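# Latch the split mould box

### The job

One of the two split mould boxes still stands open, its draw latch undone. Tip that latch's claw down so that its lip drops behind the keeper, then swing the latch's lever over and down past centre until it lies flat, so that the two halves are drawn together and stay shut.

Things in the scene. Friction and masses are not known exactly. Their poses are not given: they have to be found in the camera images.
- mould_box: The open split mould box, fixed: two aluminium C-shaped halves round a plaster cast on a base 170 x 150 mm; its twin is already latched, lever flat. Top 48 mm above the bench. Origin: underside, centre of the cavity; z up, +y towards the robot (within 20 degrees). The latch lies on the +y ledge, in the plane y = 67 mm, and acts along x. All x, y, z below are in this frame.
- claw_lip (a point): Lower edge, mid-width, of the claw's lip (26 mm wide, 4 thick, 6 below the 4 mm plate). The claw turns on a pin in the lever, 20 mm from the lever's pivot; lip 65 mm from the pin. Starts tipped up 45 to 66 degrees over +x, 43 to 52 degrees from the lever; under 1 N from the lever's side tips it over +x and down; under 35 degrees it falls by itself. Hooked: z about 50 mm, past the keeper.
- latch_lever (a joint): Lever angle (rad): 0 upright, starts 0.04 to 0.24, grows towards -x and down, 1.70 flat at its stop. Pivot at x -22, y 67, z 62 mm, axis along y. Steel plate 26 mm wide (y), 5 thick, end 59 mm from the pivot. Stays where it is left; with the claw hooked, closing takes about 4 N at its end; dead centre near 1.5, beyond it stays down.
- box_half (a joint): Gap between the halves (m): the half with the keeper slides along x; 0.006 open, pushed there by a springy seal (7 to 10 N), about 0.001 when latched. The keeper is a steel ridge at y 67 mm, 8 mm long (x), 22 wide (y), top at z 59 mm, its far (+x) face at x = 26 mm with the box open, 20 at gap 0.

How it is judged:
On the way:
1. the claw's lip is down behind the keeper while the lever still stands up (z of claw_lip in the frame of mould_box below 0.055 m and x of claw_lip in the frame of mould_box above 0.022 m and value of joint latch_lever below 1 rad), for 0.2 s.
At the end, for the whole second after the job is handed in: The lever of the open box lies down past centre (over 1.6 rad, its stop is 1.70), the gap between the halves is under 3 mm, and the claw's lip is down behind the keeper (under 57 mm above the bench) (value of joint latch_lever above 1.6 rad and value of joint box_half below 0.003 m and z of claw_lip in the frame of mould_box below 0.057 m); the robot touches nothing.
It also fails if it takes over 38 s, if anything falls off the work surface, if the arm or the gripper's body presses on something with over 40 N, if the wrist force passes 120 N, or if a joint passes its speed limit or range.

### The arm

A 6-joint arm with a two-finger parallel gripper is mounted at the origin on a cart in front of the work surface, level with it; the furniture and walls round the work are solid. World frame = base frame: x ahead of the robot, y to its left, z up, the work surface at z = 0. Lengths are in m, angles in rad, forces in N, time in s.
With the tool pointing down it reaches from about 0.25 to 0.775 m from the base axis. Payload 4 kg.
Tool frame: the origin (TCP) lies at the very end of the fingers, on their centre line; the grasp point (between the pads) lies 19 mm behind it; z points along the fingers, y is the line along which they close (so a half turn about z gives the same grasp; the last joint's range is limited). The gripper opens to 85 mm and grips with 20 to 120 N. Pads are 22 mm wide; open, the fingers measure 114 mm over their backs; the gripper's body (76 mm by 85 mm) begins 54 mm behind the grasp point. The pads swing forward as they close: fully open they stand 13 mm farther back than shut.
Start: joints at [1.166, 0.087, 1.371, -0, 1.684, -0.103], TCP at [0.163, 0.525, 0.231] pointing down, gripper open.
Joint ranges: [-3.1, 3.1], [-0.76, 2.03], [0.27, 2.55], [-1.08, 4.22], [0.17, 2.65], [-2.57, 2.57]. Speed limits (rad/s): [2.79, 2.79, 3.14, 3.14, 3.14, 3.14].

### API

Orientations are given as [roll, pitch, yaw] about the fixed x, y, z axes, in that order (R = Rz(yaw) Ry(pitch) Rx(roll)).
In Python, from cell import * gives the robot as it stands.
- The arm moves only by the shell command python3 -m inch 'ROWS' [FORCE]. ROWS is JSON, one flat list of numbers, 5 for each row, row after row: the shift along the tool's x, y, z normalised to -1 to 1, where 1 is 15 cm, then the turn about the tool's z normalised to -1 to 1, where 1 is 90 degrees, then the finger opening in mm, from 0 to 85.4. In form: [x, y, z, spin, jaw, x, y, z, spin, jaw, ...]. A call has 1 to 20 rows; each row is the pose to reach, as a shift and turn from the pose commanded when the call began, along the tool's axes at that moment; what a row does not reach only later rows make up. A row lasts 1/10 s, in which the tool goes at most 50 mm and 8.59 degrees, less where a joint would pass 70% of its speed; a pose out of reach is approached as far as the arm can. A call with a number of a shift or a turn outside -1 to 1 is refused whole. A call with a gripper value outside its range is refused whole. The fingers move at their own pace and stop on an object; FORCE is the grip in N (left out, the last holds). Time passes only in rows, so rows that repeat a pose let the fingers close. It gives the time, the measured TCP pose, the force, the opening and the grip force at its end, in the units of the state.
- observe(): the state, without advancing time (a new reading comes with each control period).
- capture(name): name is "side" or "top" or "wrist"; returns a dict with "color" (420x560x3 uint8, blue, green, red), "mtx" (3x3 intrinsics, pixels), "rvec" (rotation vector, rad) and "tvec" (3), from world to camera coordinates, as OpenCV has them; the wrist camera has in their place "hand_eye" (4x4, takes a point from camera to tool coordinates, whose origin is the TCP and whose axes are the flange's). Camera axes: x right, y down, z forward; pixel columns grow to the right and rows downward; lengths in m; the calibration is good to about 2 mm. A picture is of the moment at which its call begins: read the wrist's pose just before it. There is no depth.
- sign_off(): hands the job in; it is judged then, once.
Trained networks look in a picture, given as the dict that the camera call returned (one of the last four; its "shot" number tells which), for a name from the list of things; names that differ only in an ending like _2 or _b are one class to them, and where a whole thing is asked for, a point or a joint stands for the part that bears it (a point fixed in the world has none). Each returns a list of dicts, best first, with "confidence" (0 to 1); they miss things now and then, are a little off and sometimes report something else, mostly with a low value. They report only what shows in the picture. A call takes as long as a camera call.
- trace(target, picture): "mask" (420x560 bool, what is visible of it) and "box" ([left, top, width, height] in pixels, round what is visible of it).
- mark_of(target, picture): "position" ([column, row] in pixels: a listed point, or the origin of a listed thing).
The state is a dict: "time": time; "joint_positions": joint angles; "qvel": joint speeds; "tau": joint torques, N m; "tool_pos": TCP position; "tcp_rot": TCP orientation; "force": force on the tool from outside, world axes, zero at the start; "ft_torque": the same for the moment, N m; "gripper_width": opening from 0.0 (shut) to 1.0 (fully open); "gripper_force": force on a finger pad.
Only numpy, scipy, OpenCV 4.12 (cv2) and the standard library are available. Lean on these libraries where they do the work, as an engineer would, in place of code of your own. Each camera call takes 0.05 s, during which the arm holds its last target. There are 200 camera calls.

## Working session

There is one attempt and no reset: what is moved stays moved. The work goes in short steps, Python scripts to look and compute and a shell command to move; the robot and the scene stay as the last step left them, time stands still between calls to the robot, and variables do not carry over. Pictures are saved under pics/ and viewed, at most 10 in all, crops included, and the job is handed in when it is done.

```bash
mkdir -p pics; cat > h.py <<'E'
from cell import *
import numpy as np, cv2
from scipy.spatial.transform import Rotation as R
def cam(c):
    Rm=cv2.Rodrigues(np.array(c["rvec"],float))[0]; return np.array(c["mtx"]),Rm,np.array(c["tvec"],float).ravel()
def ray(c,p):
    K,Rm,t=cam(c); d=Rm.T@np.linalg.inv(K)@[p[0],p[1],1]; return -Rm.T@t,d
def at_z(c,p,z):
    o,d=ray(c,p); return o+d*(z-o[2])/d[2]
def proj(c,P):
    return cv2.projectPoints(np.array(P,float).reshape(-1,3),np.array(c["rvec"],float),np.array(c["tvec"],float),np.array(c["mtx"]),None)[0].reshape(-1,2)
E
python3 - <<'E'
from h import *
s=observe();print(s["time"],s["tool_pos"],s["tcp_rot"],s["force"])
for n in ("top","side"):
    c=capture(n); cv2.imwrite(f"pics/{n}0.png",c["color"])
    for t in ("mould_box","claw_lip","latch_lever"):
        for m in mark_of(t,c)[:3]: print(n,t,"mark",m["confidence"],m["position"],at_z(c,m["position"],0 if t=="mould_box" else .1).round(3))
        for m in trace(t,c)[:3]: print(n,t,"trace",m["confidence"],m["box"])
    print(proj(c,[[.5,0,0],[.5,.1,0]]))
E
```

```text
0.0 [0.16329496 0.52467151 0.23010097] [-3.13934422e+00 -2.23348235e-04  2.83977527e+00] [-0.04607461 -0.11162965 -0.20788956]
top mould_box mark 0.66 [361.3, 205.3] [ 0.576 -0.196  0.   ]
top mould_box trace 0.66 [326.9, 177.4, 74.8, 70.1]
top mould_box trace 0.25 [360.8, 218.9, 21.3, 13.8]
top claw_lip mark 0.58 [358.9, 220.6] [ 0.518 -0.167  0.1  ]Traceback (most recent call last):
  File "<stdin>", line 6, in <module>
ValueError: it knows: claw_lip, mould_box
```

```bash
python3 - <<'E'
from h import *
for n in ("top","side"):
    c=capture(n); 
    bx=None
    for t in ("mould_box","claw_lip"):
        for m in mark_of(t,c)[:3]: print(n,t,"mark",m["confidence"],m["position"],at_z(c,m["position"],0 if t=="mould_box" else .1).round(3))
    for t in ("mould_box","claw_lip"):
        for m in trace(t,c)[:3]:
            print(n,t,"trace",m["confidence"],m["box"])
            if bx is None: bx=m["box"]
    x,y,w,h=[int(v) for v in bx]; x0=max(0,x-60);y0=max(0,y-40)
    im=c["color"][y0:y0+h+80,x0:x0+w+120]; f=min(800/im.shape[1],600/im.shape[0]); print("crop",x0,y0,f)
    cv2.imwrite(f"pics/{n}1.png",cv2.resize(im,None,fx=f,fy=f,interpolation=cv2.INTER_CUBIC))
    print(cam(c)[1].round(2).tolist(), ray(c,(0,0))[0])
E
```

```text
top mould_box mark 0.79 [362.3, 205.9] [ 0.574 -0.199  0.   ]
top claw_lip mark 0.71 [356.9, 221.7] [ 0.516 -0.163  0.1  ]
top mould_box trace 0.75 [324.7, 176.1, 78.4, 70.9]
top claw_lip trace 0.64 [360.3, 214.7, 13.8, 18.7]
crop 264 136 4.0
[[-0.02, -1.0, 0.0], [-0.97, 0.01, -0.22], [0.22, -0.01, -0.97]] [0.35584471 0.00333788 0.90398449]
side mould_box mark 0.84 [306.3, 304.1] [ 0.577 -0.191 -0.   ]
side claw_lip mark 0.48 [270.7, 247.5] [ 0.507 -0.138  0.1  ]
side mould_box trace 0.95 [247.4, 241.4, 90.9, 111.2]
side claw_lip trace 0.75 [261.7, 243.4, 14.9, 19.1]
crop 187 201 3.141361256544503
[[1.0, 0.06, -0.01], [0.03, -0.65, -0.76], [-0.05, 0.76, -0.65]] [ 0.56127682 -0.67356888  0.64981712]
```

View pics/top1.png

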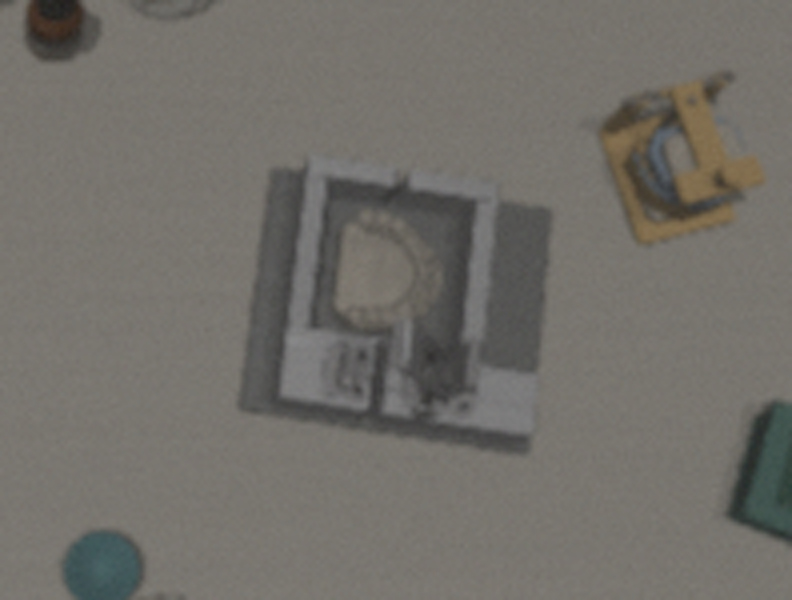

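View pics/side1.png

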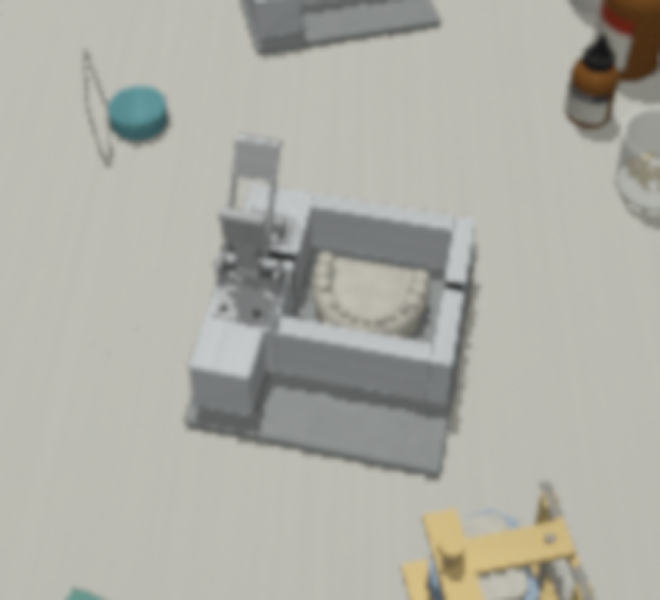

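The open box sits around top-crop (390,310). In the side view its claw end is at crop (258,137) and its lever end at (250,212). Next I'll fit the box pose and check the latch model against these pixels.

```bash
python3 - <<'E'
from h import *
from scipy.optimize import least_squares
T=capture("top");S=capture("side")
tp=np.array([[240,410],[528,450],[552,208],[272,168]])/4.0+[264,136]
sp=np.array([[190,425],[440,475]])/3.1414+[187,201]
tb=[[85,75,0],[-85,75,0],[-85,-75,0],[85,-75,0]]; sb=[[-85,75,0],[-85,-75,0]]
def W(p,b): 
    b=np.array(b,float)/1000; c,s=np.cos(p[2]),np.sin(p[2]); return np.c_[p[0]+c*b[:,0]-s*b[:,1],p[1]+s*b[:,0]+c*b[:,1],b[:,2]]
def f(p,full=0):
    r=np.r_[proj(T,W(p,tb))-tp,proj(S,W(p,sb))-sp,
      proj(T,W(p,[[0,0,0]]))-[362,205.7],proj(S,W(p,[[0,0,0]]))-[306.3,304.1]]
    return r if full else r.ravel()
r=least_squares(f,[.575,-.195,1.43],loss="soft_l1"); print(r.x,np.degrees(r.x[2])); print(f(r.x,1).round(1).tolist())
p=r.x
for th in (.04,.14,.24):
  lev=[[-22-59*np.sin(th),67,62+59*np.cos(th)]]
  print(th,"lever end side",proj(S,W(p,lev)).round(1),"meas 266.6 267.9")
  for ga in (45,55,65):
    a=np.radians(ga); print(ga,"claw",proj(S,W(p,[[-22-20*np.sin(th)+65*np.cos(a),67,62+20*np.cos(th)+65*np.sin(a)]])).round(1).ravel(),proj(T,W(p,[[-22-20*np.sin(th)+65*np.cos(a),67,62+20*np.cos(th)+65*np.sin(a)]])).round(1).ravel())
print("keeper side",proj(S,W(p,[[22,67,59]])), "pivot",proj(S,W(p,[[-22,67,62]])),proj(T,W(p,[[-22,67,62]])))
np.save("p.npy",p)
y=p[2]; s=observe(); print("spin",(s["tcp_rot"][2]-y)/(np.pi/2))
Rt=R.from_euler("xyz",s["tcp_rot"]).as_matrix()
for b in ([-45,67,220],[-30,67,140]): w=W(p,[b])[0]; print(b,w, (Rt.T@(w-s["tool_pos"])/.15).round(3))
E
```

```text
[ 0.55856452 -0.19742882  1.40041892] 80.23809339181275
[[-1.2, -0.9], [-1.0, 0.2], [-1.5, -0.3], [-1.1, -0.7], [-0.5, 0.8], [2.2, 1.4], [0.3, 6.6], [-9.7, 2.5]]
0.04 lever end side [[256.8 268.6]] meas 266.6 267.9
45 claw [263.6 246.5] [360.4 228.4]
55 claw [262.2 247. ] [365.5 228.4]
65 claw [260.7 248.7] [371.  228.6]
0.14 lever end side [[255.9 271.3]] meas 266.6 267.9
45 claw [263.4 247.4] [361.4 228.5]
55 claw [261.9 247.9] [366.4 228.5]
65 claw [260.4 249.6] [371.9 228.8]
0.24 lever end side [[255.  274.3]] meas 266.6 267.9
45 claw [263.1 248.3] [362.3 228.7]
55 claw [261.7 248.8] [367.4 228.7]
65 claw [260.1 250.5] [372.9 229. ]
keeper side [[264.87079526 272.27788156]] pivot [[258.7424342  289.15951057]] [[374.81602881 236.98618164]]
spin 0.9163152252999588
[-45, 67, 220] [ 0.48490468 -0.23041712  0.22      ] [-3.543 -4.172  0.075]
[-30, 67, 140] [ 0.487448   -0.21563431  0.14      ] [-3.53  -4.073  0.609]
```

View pics/top0.png

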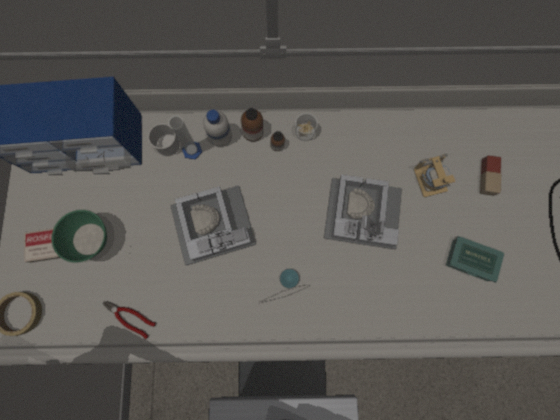

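The top view shows the twin box latched at about (212,225) and the open one at (363,212), with only low objects between. The base isn't centred on the origin, so I'll refit with a base offset and the latch angles as unknowns.

```bash
cat >> h.py <<'E'
def W(p,b): 
    b=np.atleast_2d(np.array(b,float))/1000; c,s=np.cos(p[2]),np.sin(p[2]); return np.c_[p[0]+c*b[:,0]-s*b[:,1],p[1]+s*b[:,0]+c*b[:,1],b[:,2]]
def go(p,b,yaw=None):
    s=observe(); Rt=R.from_euler("xyz",s["tcp_rot"]).as_matrix(); w=W(p,b)[0]; return w.round(4),(Rt.T@(w-s["tool_pos"])/.15).round(3)
E
python3 - <<'E'
from h import *
from scipy.optimize import least_squares
T=capture("top");S=capture("side")
tp=np.array([[240,410],[528,450],[552,208],[272,168]])/4.0+[264,136]
sp=np.array([[190,425],[440,475]])/3.1414+[187,201]
tb=np.array([[85,75,0],[-85,75,0],[-85,-75,0],[85,-75,0.]]); sb=tb[1:3]
def f(q,full=0):
    p=q[:3]; o=[0,q[3],0]; th,a=q[4:]
    lev=[-22-59*np.sin(th),67,62+59*np.cos(th)]; cl=[-22-20*np.sin(th)+65*np.cos(a),67,62+20*np.cos(th)+65*np.sin(a)]
    r=np.r_[proj(T,W(p,tb+o))-tp,proj(S,W(p,sb+o))-sp,
      proj(T,W(p,[0,0,0]))-[362,205.7],proj(S,W(p,[0,0,0]))-[306.3,304.1],
      proj(S,W(p,lev))-[266.6,267.9],proj(S,W(p,cl))-[270,246.5],proj(T,W(p,cl))-[357.9,221.2]]
    return r if full else r.ravel()
r=least_squares(f,[.575,-.195,1.43,16,.14,1],loss="soft_l1",x_scale=[.01,.01,.1,10,.1,.1]); print(r.x.round(4)); print(f(r.x,1).round(1).tolist())
p=r.x[:3]; np.save("p.npy",p)
y=p[2]; s=observe(); print("spin",(s["tcp_rot"][2]-y)/(np.pi/2))
for b in ([-45,67,220],): print(b,*go(p,b))
E
```

```text
[ 0.5739 -0.1991  1.4085 16.8189 -0.0487  0.7083]
[[-1.4, -0.1], [-1.1, 0.5], [-2.1, -0.1], [-1.8, 0.0], [-0.9, 0.6], [1.9, 0.6], [0.6, 0.3], [-1.8, 3.5], [-0.3, -0.3], [2.6, 0.6], [0.3, -0.1]]
spin 0.9111797174157109
[-45, 67, 220] [ 0.5005 -0.2327  0.22  ] [-3.647 -4.156  0.075]
```

```bash
M="python3 -m inch"
$M '[-0.9,-1,0,0,0,-0.9,-1,0,0,0,-0.9,-1,0,0,0,-0.9,-1,0,0,0,-0.9,-1,0,0,0]' | tail -3
$M '[-0.9,-1,0,0,0,-0.9,-1,0,0,0,-0.9,-1,0,0,0,-0.9,-1,0,0,0,-0.9,-1,0,0,0]' | tail -3
$M '[-0.9,-1,0,0,0,-0.9,-1,0,0,0,-0.9,-1,0,0,0,-0.9,-1,0,0,0,-0.9,-1,0,0,0]' | tail -3
$M '[-0.93,-1,0,0.91,0,-0.93,-1,0,0.91,0,-0.93,-1,0,0.91,0,-0.93,-1,0,0.91,0,-0.93,-1,0,0.91,0,-0.93,-1,0,0.91,0,-0.93,-1,0,0.91,0,-0.93,-1,0,0.91,0,-0.93,-1,0,0.91,0,-0.93,-1,0,0.91,0,-0.93,-1,0,0.91,0,-0.93,-1,0,0.91,0]' | tail -3
python3 - <<'E'
from h import *
p=np.load("p.npy"); s=observe(); print(s["time"],s["tool_pos"],s["tcp_rot"],p[2],s["gripper_width"])
H=None
c=capture("wrist"); cv2.imwrite("pics/w1.png",c["color"]); print(np.array(c["hand_eye"]).round(3).tolist())
print(*go(p,[-45,67,220]))
for t in ("claw_lip","mould_box"): print(t,[(m["confidence"],m["position"]) for m in mark_of(t,c)])
E
```

```text
force: [-0.1, 0.8, -0.1]
gripper_width: 0.141
gripper_force: 0.0
force: [0.5, 0.7, -0.3]
gripper_width: 0.001
gripper_force: 0.0
force: [-0.2, 0.7, -0.8]
gripper_width: -0.002
gripper_force: 0.0
force: [0.7, 0.4, 0.2]
gripper_width: -0.001
gripper_force: 0.0
3.65 [ 0.50570543 -0.2080645   0.23123788] [-3.14158982e+00 -6.47818596e-04  1.41397569e+00] 1.4084868018209615 -0.0013105768672531772
[[0.0, -0.946, -0.325, 0.083], [1.0, 0.0, 0.001, 0.0], [-0.001, -0.325, 0.946, -0.144], [0.0, 0.0, 0.0, 1.0]]
[ 0.5005 -0.2327  0.22  ] [-0.165 -0.007  0.075]
claw_lip [(0.69, [272.1, 153.2])]
mould_box [(0.96, [340.8, 146.6])]
```

View pics/w1.png

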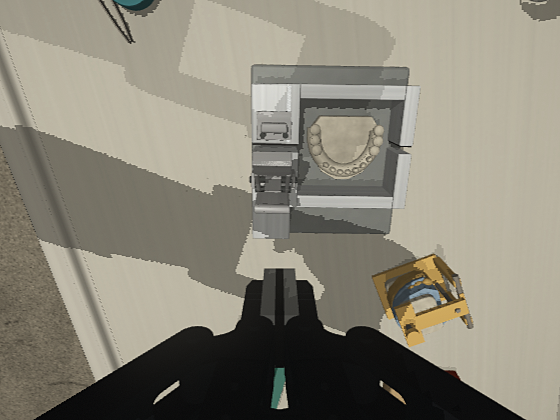

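The wrist view shows the keeper at about (273,128), the claw's lip edge at (272,152), the lever end at (271,208) and the box origin at (341,147). I'll refine the pose from it.

```bash
cat >> h.py <<'E'
def wcam(c,s):
    Tt=np.eye(4); Tt[:3,:3]=R.from_euler("xyz",s["tcp_rot"]).as_matrix(); Tt[:3,3]=s["tool_pos"]
    I=np.linalg.inv(Tt@np.array(c["hand_eye"])); c["rvec"]=cv2.Rodrigues(I[:3,:3])[0]; c["tvec"]=I[:3,3]; return c
def shows(c,p,th,a):
    lev=[-22-59*np.sin(th),67,62+59*np.cos(th)]; cl=[-22-20*np.sin(th)+65*np.cos(a),67,62+20*np.cos(th)+65*np.sin(a)]
    return lev,cl
E
python3 - <<'E'
from h import *
from scipy.optimize import least_squares
p=np.load("p.npy"); s=observe(); c=wcam(capture("wrist"),s)
print("origin",W(p,[0,0,0]),at_z(c,[340.8,146.6],0),"keeper pred",proj(c,W(p,[[26,67,59],[-22,67,62]])))
def inbox(P): d=P-[p[0],p[1],0]; k,s_=np.cos(p[2]),np.sin(p[2]); return (np.array([k*d[0]+s_*d[1],-s_*d[0]+k*d[1],d[2]])*1000).round(1)
for n,px,z in (("keeper far edge",(273,121),.059),("outer corner base",(251,66),.0),("base rt",(408,68),.0),("base bl",(389,234),.0),("lever end",(271,207),.121),("claw tip",(272,152),.13),("origin",(340.8,146.6),0)): print(n,inbox(at_z(c,px,z)))
K=c["color"][50:250,235:435]; cv2.imwrite("pics/w1c.png",cv2.resize(K,(600,600),interpolation=cv2.INTER_CUBIC))
E
```

```text
origin [[ 0.57393822 -0.19913405  0.        ]] [ 0.57242627 -0.19332888  0.        ] keeper pred [[277.89379161 132.77703714]
 [277.72384131 187.97122612]]
keeper far edge [35.8 71.2 59. ]
outer corner base [82.1 93.1  0. ]
base rt [ 80.9 -57.7   0. ]
base bl [-91.2 -57.    0. ]
lever end [-20.6  71.8 121. ]
claw tip [ 21.4  70.8 130. ]
origin [5.5 2.4 0. ]
```

View pics/w1c.png

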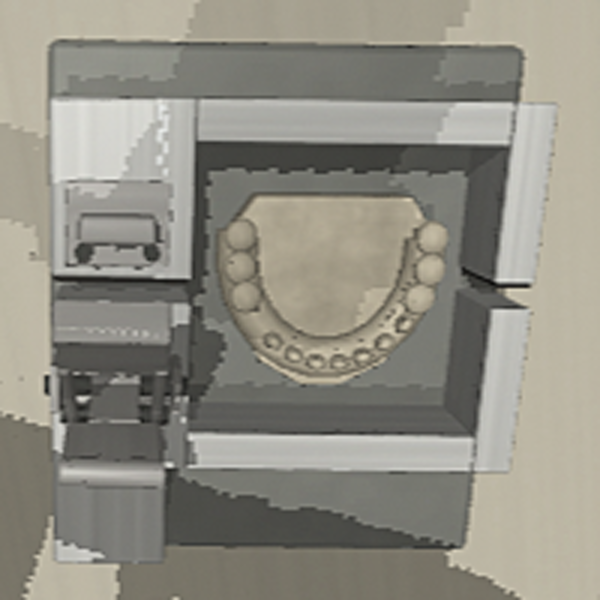

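```bash
python3 - <<'E'
from h import *
p=np.load("p.npy"); q=p.copy(); q[:2]=W(p,[6,3,0])[0,:2]; np.save("p2.npy",q); print(q)
for b in ([-25,67,150],[-25,67,128],[5,67,128],[25,67,105]): print(b,*go(q,b))
E
```

```text
[ 0.57194723 -0.19272812  1.4084868 ]
[-25, 67, 150] [ 0.5018 -0.2066  0.15  ] [ 0.013 -0.025  0.542]
[-25, 67, 128] [ 0.5018 -0.2066  0.128 ] [ 0.013 -0.025  0.689]
[5, 67, 128] [ 0.5066 -0.177   0.128 ] [ 0.213 -0.025  0.689]
[25, 67, 105] [ 0.5099 -0.1572  0.105 ] [ 0.346 -0.024  0.842]
```

```bash
M="python3 -m inch"
$M '[0.01,-0.025,0.3,0,0,0.01,-0.025,0.54,0,0,0.01,-0.025,0.69,0,0,0.01,-0.025,0.69,0,0]'
$M '[0.05,0,0,0,0,0.1,0,0,0,0,0.15,0,0,0,0,0.2,0,0,0,0,0.2,0,0,0,0]'
python3 - <<'E'
from h import *
p=np.load("p2.npy"); s=observe(); c=capture("side"); cv2.imwrite("pics/s2.png",cv2.resize(c["color"][190:360,200:400],None,fx=3.5,fy=3.5,interpolation=cv2.INTER_CUBIC))
d=s["tool_pos"]-[p[0],p[1],0]; print((R.from_euler("z",-p[2]).apply(d)*1000).round(1))
E
```

```text
time: 4.25
tool_pos: [0.4991, -0.2062, 0.1234]
tcp_rot: [-3.133, -0.003, 1.41]
force: [0.1, -0.3, -0.2]
gripper_width: 0.001
gripper_force: 0.0
time: 4.75
tool_pos: [0.507, -0.1768, 0.1288]
tcp_rot: [3.14, -0.0, 1.412]
force: [0.4, -0.2, 0.8]
gripper_width: -0.001
gripper_force: 0.0
[  5.3  66.7 128.8]
```

View pics/s2.png

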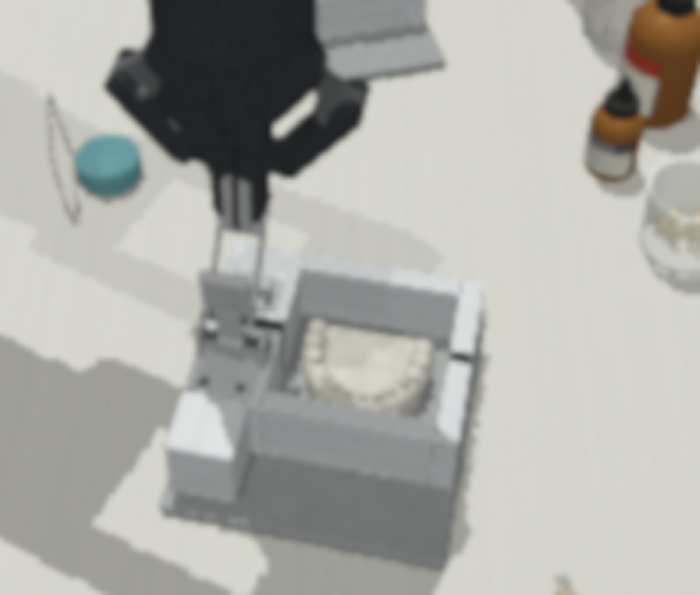

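The fingers stand past the lever at about (240,205), against the claw's upper end. Next I push over and down.

```bash
M="python3 -m inch"
$M '[0.04,0,0.03,0,0,0.08,0,0.06,0,0,0.12,0,0.1,0,0,0.15,0,0.14,0,0,0.15,0,0.18,0,0,0.15,0,0.22,0,0,0.15,0,0.22,0,0]'
python3 - <<'E'
from h import *
p=np.load("p2.npy"); s=observe(); d=s["tool_pos"]-[p[0],p[1],0]; print((R.from_euler("z",-p[2]).apply(d)*1000).round(1))
E
$M '[-0.1,0,-0.1,0,0,-0.15,0,-0.3,0,0,-0.25,0,-0.5,0,0,-0.25,0,-0.5,0,0]'
python3 - <<'E'
from h import *
s=observe(); c=wcam(capture("wrist"),s); p=np.load("p2.npy"); print(s["tool_pos"],proj(c,W(p,[22,67,59])))
for m in mark_of("claw_lip",c): print(m["confidence"],m["position"],[((R.from_euler("z",-p[2]).apply(at_z(c,m["position"],z)-[p[0],p[1],0]))*1000).round(1).tolist() for z in (.05,.12)])
cv2.imwrite("pics/w3.png",c["color"])
E
```

```text
time: 5.5
tool_pos: [0.5092, -0.1555, 0.0933]
tcp_rot: [-3.139, -0.001, 1.41]
force: [-1.1, 0.1, -0.0]
gripper_width: 0.002
gripper_force: 0.0
[26.6 67.9 93.3]
time: 5.9
tool_pos: [0.5064, -0.1957, 0.1755]
tcp_rot: [3.131, 0.004, 1.408]
force: [-0.1, 0.0, 0.2]
gripper_width: 0.002
gripper_force: 0.0
[ 0.506369   -0.19568923  0.1755474 ] [[273.08479048 157.0097726 ]]
0.71 [269.1, 137.8] [[34.5, 69.9, 50.0], [43.8, 68.8, 120.0]]
```

View pics/w3.png

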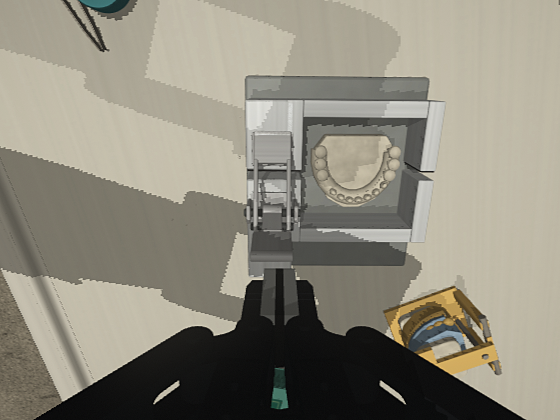

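The claw now lies down over the keeper at (272,140), with its lip at x ≈ 34. Next comes the lever.

```bash
python3 -m inch '[0.12,0,0.1,0,0,0.12,0,0.3,0,0,0.12,0,0.45,0,0,0.12,0,0.45,0,0]'; python3 - <<'E'
from h import *
p=np.load("p2.npy")
for b in ([-13,67,107],[-33,67,107],[-45,67,98],[-54,67,86],[-62,67,72],[-72,67,60],[-72,67,57]): print(b,go(p,b)[1])
E
```

```text
time: 6.4
tool_pos: [0.5032, -0.1727, 0.0963]
tcp_rot: [-3.13, -0.004, 1.411]
force: [-0.9, -0.2, -0.4]
gripper_width: -0.002
gripper_force: 0.0
[-13, 67, 107] [-0.145  0.026 -0.072]
[-33, 67, 107] [-0.278  0.026 -0.072]
[-45, 67, 98] [-0.358  0.026 -0.013]
[-54, 67, 86] [-0.418  0.027  0.067]
[-62, 67, 72] [-0.472  0.028  0.16 ]
[-72, 67, 60] [-0.539  0.029  0.24 ]
[-72, 67, 57] [-0.539  0.029  0.26 ]
```

```bash
python3 -m inch '[-0.08,0,-0.04,0,0,-0.14,0,-0.04,0,0,-0.18,0,-0.04,0,0,-0.23,0,-0.04,0,0,-0.275,0,-0.03,0,0,-0.315,0,-0.01,0,0,-0.355,0,0.02,0,0,-0.355,0,0.02,0,0]'; python3 - <<'E'
from h import *
p=np.load("p2.npy"); s=observe(); d=s["tool_pos"]-[p[0],p[1],0]; print((R.from_euler("z",-p[2]).apply(d)*1000).round(1))
c=capture("side"); cv2.imwrite("pics/s4.png",cv2.resize(c["color"][190:360,200:400],None,fx=3.5,fy=3.5,interpolation=cv2.INTER_CUBIC))
E
```

```text
time: 7.2
tool_pos: [0.4979, -0.2286, 0.0986]
tcp_rot: [-3.141, 0.001, 1.41]
force: [-0.1, 0.8, -0.0]
gripper_width: -0.0
gripper_force: 0.0
[-47.3  67.3  98.6]
```

View pics/s4.png

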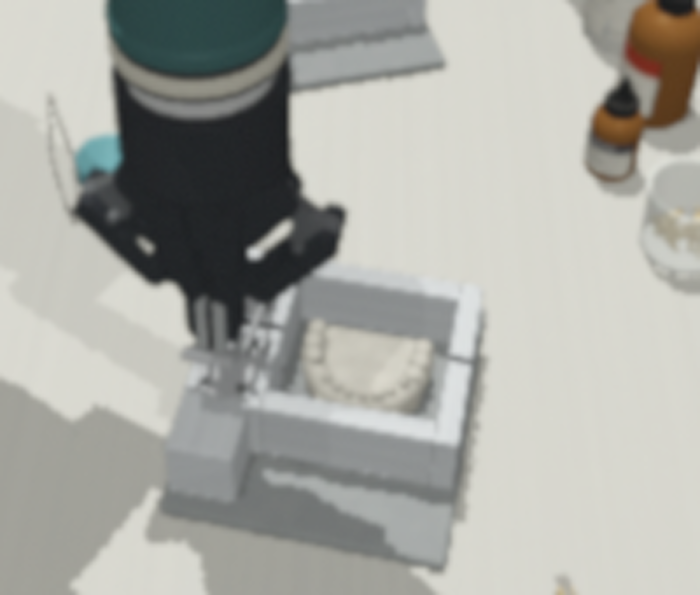

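The lever is leaning well over, its end at about (215,355) under the fingers. I'll continue down the arc.

```bash
python3 -m inch '[-0.03,0,0.04,0,0,-0.06,0,0.08,0,0,-0.09,0,0.125,0,0,-0.115,0,0.17,0,0,-0.145,0,0.21,0,0,-0.17,0,0.24,0,0,-0.18,0,0.255,0,0,-0.18,0,0.27,0,0,-0.18,0,0.28,0,0,-0.18,0,0.28,0,0]'; python3 - <<'E'
from h import *
p=np.load("p2.npy"); s=observe(); d=s["tool_pos"]-[p[0],p[1],0]; print((R.from_euler("z",-p[2]).apply(d)*1000).round(1))
E
```

```text
time: 8.25
tool_pos: [0.494, -0.2547, 0.0585]
tcp_rot: [3.141, 0.001, 1.41]
force: [-2.6, 0.2, 3.6]
gripper_width: -0.003
gripper_force: 2.0
[-73.8  66.9  58.5]
```

```bash
python3 -m inch '[0,0,0.02,0,0,0,0,0.04,0,0,0,0,0.04,0,0,0,0,0.04,0,0]' | sed -n '2p;4p'; python3 -m inch '[0,0,0.03,0,0,0,0,0.03,0,0,0,0,0.03,0,0]' | sed -n '2p;4p'
```

```text
tool_pos: [0.4945, -0.2548, 0.0573]
force: [-9.7, 3.6, 23.9]
tool_pos: [0.4948, -0.2549, 0.0566]
force: [-15.8, 8.6, 39.3]
```

At the stop: force rises steeply with no further travel. I'll lift clear and look.

```bash
python3 -m inch '[0,0,-0.2,0,0,-0.1,0,-0.5,0,0,-0.3,0,-0.8,0,0,-0.3,0,-0.8,0,0,-0.3,0,-0.8,0,0]' | sed -n '1,2p;4p'; python3 - <<'E'
from h import *
s=observe(); c=capture("wrist"); a=cv2.resize(c["color"][0:300,150:500],None,fx=2,fy=2,interpolation=cv2.INTER_CUBIC); cv2.imwrite("pics/w5.png",a)
c=capture("side"); cv2.imwrite("pics/s5.png",cv2.resize(c["color"][230:350,230:360],None,fx=5,fy=5,interpolation=cv2.INTER_CUBIC))
E
```

```text
time: 9.45
tool_pos: [0.4876, -0.2997, 0.1689]
force: [-0.1, 0.3, -0.5]
```

View pics/w5.png

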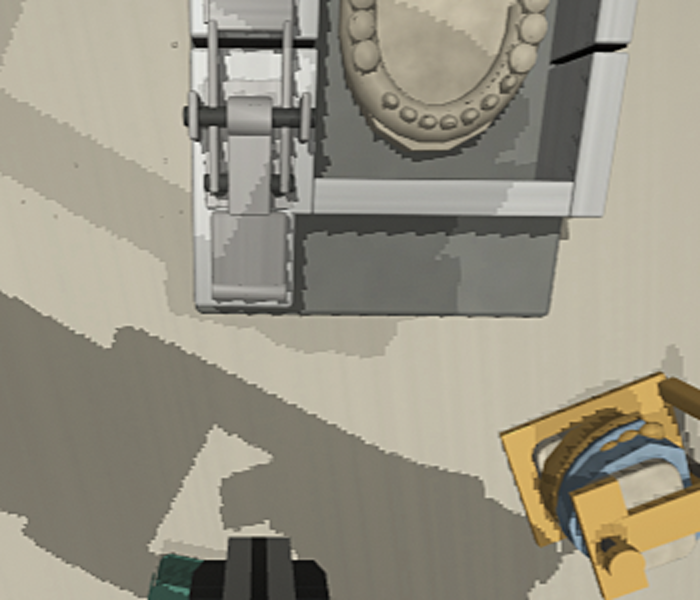

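View pics/s5.png

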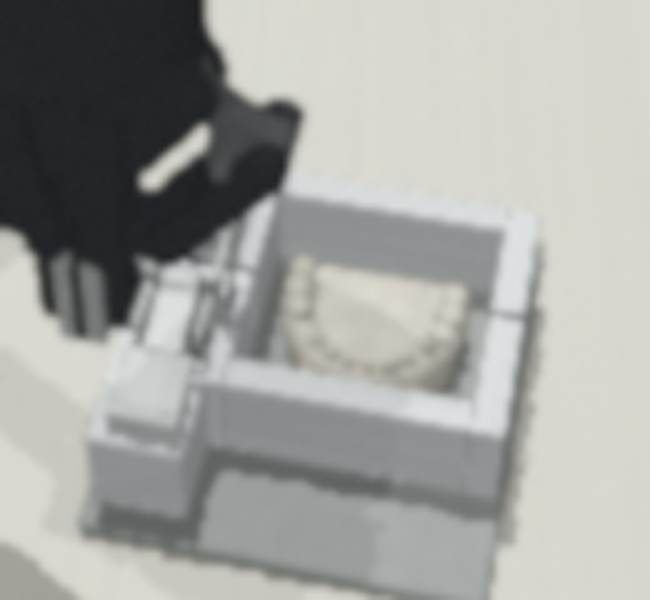

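The lever lies flat at (250,255) in the wrist crop, the claw bars run straight to the keeper, and the gap line at (600,50) is now hair-thin. The robot is clear, so I'm handing in.

```bash
python3 -c "
from cell import *
print(sign_off())"
```

```text
the job is handed in; nothing more can be done
None
```

I hooked the claw behind the keeper and swung the lever flat to its stop. The last pictures show the gap closed to a thin line and the robot clear of the box. I handed the job in at about 9.6 s, and the hand-in returned no verdict.

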